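# Proof the punch-stand clamp screw and close the flap

### The arm

A 7-joint arm with a two-finger parallel gripper is mounted at the origin on the work surface. World frame = base frame: x ahead of the robot, y to its left, z up, the work surface at z = 0. Lengths are in m, angles in degrees, forces in N, time in s.
With the tool pointing down it reaches from about 0.425 to 0.875 m from the base axis. Payload 4.7 kg.
Tool frame: the origin (TCP) lies midway between the tips of the shut fingers; the grasp point (between the pads) lies env.grip_point_offset behind it (env.grip_point_offset is the distance from the TCP to the grasp point, in m); x points along the fingers, y is the direction in which the jaws open and shut, and the axes are right-handed (so a half turn about x gives the same grasp; the last joint's range is limited). The gripper opens to 87 mm and grips with 3 to 60 N. Pads are 19 mm wide; open, the fingers measure 117 mm over their backs; the gripper's body (75 mm by 190 mm) begins 51 mm behind the grasp point.
Start: joints at [64.177, 18.392, -4.016, 83.108, 1.295, 78.541, -3.26], TCP at [0.291, -0.581, 0.188] pointing down, gripper open.
Joint ranges: [-163.93, 163.93], [-17.29, 119.83], [-79.2, 71.16], [3.27, 140.29], [-89.18, 269.18], [5.43, 117.66], [-154.24, 154.24]. Speed limits (degrees/s): [147.25, 147.25, 180, 180, 180, 180, 180].

### API

Orientations are given as [roll, pitch, yaw] about the fixed x, y, z axes, in that order (R = Rz(yaw) Ry(pitch) Rx(roll)).
In Python, from cell import readout, read_camera, camera_params, sign_off, spot_in, pinpoint, env gives the robot as it stands.
- The arm moves only by the shell command python3 -m pendant 'ROWS' [OPENING] [FORCE]. ROWS is a JSON object of lists of equal length, an entry for each row: "xyz": the shift along the world's x, y, z in m, a list of three; "turn": the turn about the world's z in rad. A call has 1 to 10 rows; each row shifts and turns the pose as measured when the row begins; what a row does not reach is not made up. A row lasts 1/8 s, in which the tool goes at most 62.5 mm and 10.7 degrees, less where a joint would pass 70% of its speed; a pose out of reach is approached as far as the arm can. A call is refused whole if a number of a shift passes 0.0625 or a number of a turn 0.188, either way. A call with a gripper value outside its range is refused whole. OPENING is the opening, from 0 (shut) to 1 (fully open), set as the call begins (- or left out, the last holds). The fingers move at their own pace and stop on an object; FORCE is the grip in N (left out, the last holds). Time passes only in rows, so rows that do not move let the fingers close. It gives the time, the measured TCP pose, the force and the opening at its end, in the units of the state.
- readout.get_obs(): the state, without advancing time (a new reading comes with each control period).
- read_camera(name): name is "scene" or "top"; returns the picture (400x640x3 uint8, red, green, blue); there is no depth.
- camera_params(name): a dict with "fx", "fy", "cx", "cy" (pixels), "rvec" (rotation vector, rad) and "tvec" (3), from world to camera coordinates, as OpenCV has them. Camera axes: x right, y down, z forward; pixel columns grow to the right and rows downward; lengths in m; the calibration is good to about 2 mm. A picture is of the moment at which its call begins. camera_params takes no time and is no camera call.
- sign_off(): hands the job in, once; it reports no verdict.
Trained networks look in the newest picture that a camera, given by its name, has taken for a name from the list of things; names that differ only in an ending like _2 or _b are one class to them, and where a whole thing is asked for, a point or a joint stands for the part that bears it (a point fixed in the world has none). Each returns a list of dicts, best first, with "score" (0 to 1); they miss things now and then, are a little off and sometimes report something else, mostly with a low value. They report only what shows in the picture. A call takes as long as a camera call. They do not tell look-alikes from the thing itself.
- spot_in(camera, name): "at" ([x, y, z] in m, in the coordinates of the camera as it stood for that picture, good to about 4 mm: the middle of the surface that is visible of it).
- pinpoint(camera, name): "at" ([x, y, z] in m, in the coordinates of the camera as it stood for that picture, good to about 4 mm: a listed point, or the origin of a listed thing).
The state is a dict: "time_s": time; "qpos": joint angles; "joint_velocities": joint speeds; "effort": joint torques, N m; "tool_pos": TCP position; "tool_rot": TCP orientation; "force": force on the tool from outside, world axes, zero at the start; "wrist_torque": the same for the moment, N m; "grip_width": finger opening in m.
Only numpy, scipy, OpenCV 4.12 (cv2) and the standard library are available. Lean on these libraries where they do the work, as an engineer would, in place of code of your own. Each camera call takes 0.05 s, during which the arm holds its last target.

### The job

Check that the clamp screw of the punch stand is tight: push the black crank handle clockwise (seen from above) with about 10 N, hold that push steadily for about two seconds and let go again, without turning the screw. Then fold the steel flap fully down over the punches, and leave the die button, the red shim case and the spare punch where they are.

Things in the scene. Friction and masses are not known exactly. Their poses are not given: they have to be found in the camera images.
- stand: Dark cast-iron slotted punch stand, fixed to the cabinet top: 150 x 170 mm foot, 55 mm high block; origin under its centre, x axis across it from the front (robot side) to the flap's hinge, y axis along the row of punches, z up. Four polished hex punches are clamped upright in it along y, their tips up to 115 mm above the cabinet top; four slim steel posts at its corners, up to 125 mm high, carry the flap.
- screw_top (a point): Point on the clamp screw's upright axis at the top of its steel collar (34 mm across), 62 mm above the cabinet top, turning with the screw; its x axis points along the unloaded crank bar. The screw sits in a round iron boss (48 mm across, 52 mm high) 135 mm from the stand's centre on the stand's -y side. The screw is already tight: it withstands about 17 N at the handle and turns if pushed harder, which spoils the clamping.
- screw (a joint): Angle of the clamp screw, rad; 0 as found, growing clockwise seen from above. It should stay 0.
- bar_handle (a point): Middle of the part of the black crank handle to push on: an upright round grip 18 mm in diameter, from 68 to 128 mm above the cabinet top, this point at 108 mm and 85 mm from the screw's axis, on the end of a level steel bar 12 mm thick (its top 76 mm above the cabinet top). The bar is stiff: under 10 N at the handle it springs only about 1.1 mm clockwise (about 9 N per mm) and springs back when let go; a push counts as about 10 N while it is between 7 and 14 N.
- flap (a joint): Opening angle of the flap, rad: 0 folded flat over the punches (top face 129 mm above the cabinet top), it starts half open at about 0.75 to 1.15 and stays where it is left (stiff hinge, 0.3 N m of friction).
- flap_hinge (a point): Middle of the flap's hinge line, 125 mm above the cabinet top, on the far side of the stand (60 mm along the stand's x); the hinge line runs along the stand's y. The point turns with the flap: its x axis points from the free edge to the hinge, its z axis out of the flap's outer (upper) face.
- flap_edge (a point): Point on the outer (upper) face of the flap in the yellow stripe, mid-width, 113 mm from the hinge line; the flap is a steel plate 130 mm long, 170 mm wide, 4 mm thick. Pressing down here folds it shut.
- die_button: Bystander: loose bronze ring 44 mm across, 25 mm high, origin under its centre.
- shim_case: Bystander: loose red plastic case 75 x 55 x 22 mm, origin under its centre.
- spare_punch: Bystander: loose polished hex punch standing upright on its 34 mm head, 68 mm high, origin under its centre.
Mind the look-alikes: they are no part of the job. There is more than one size of the part that bears screw_top; the job needs the middle-sized.

How it is judged (in metres and radians):
On the way, in this order (a step that is already met when the one before it is completed fails the run):
1. the crank handle is pushed clockwise with about 10 N (7 to 14 N at the handle) for one second on end while the screw holds (y of bar_handle in the frame of screw_top between -0.00156 and -0.00078 m and value of joint screw below 0.05 rad), for 1 s.
2. the crank is let go: it has sprung back (y of bar_handle in the frame of screw_top above -0.0003 m), for 0.2 s.
3. the flap is folded fully down (value of joint flap below 0.06 rad), for 0.2 s.
At the end, for the whole second after the job is handed in: The flap is down (within 0.06 rad of flat) and at rest, the screw stands within 0.05 rad of where it was, the crank is unloaded (sprung back to within 0.3 mm), and the die button, shim case and spare punch are within 15 mm of where they stood (value of joint flap below 0.06 rad and velocity of joint flap between -0.05 and 0.05 rad/s and value of joint screw between -0.05 and 0.05 rad and y of bar_handle in the frame of screw_top between -0.0003 and 0.0003 m and distance of each of die_button, shim_case, spare_punch from where it was at the start of the episode below 0.015 m); the robot touches nothing.
It fails at once if the clamp screw is turned by more than 0.05 rad either way (value of joint screw above 0.05 rad or value of joint screw below -0.05 rad).
It fails at once if a bystander is shifted by more than 15 mm (distance of any of die_button, shim_case, spare_punch from where it was at the start of the episode above 0.015 m).
It also fails if it takes over 64 s, if anything falls off the work surface, if the arm or the gripper's body presses on something with over 40 N, if the wrist force passes 120 N, or if a joint passes its speed limit or range.

## Working session

There is one attempt and no reset: what is moved stays moved. The work goes in short steps, Python scripts to look and compute and a shell command to move; the robot and the scene stay as the last step left them, time stands still between calls to the robot, and variables do not carry over. Pictures are saved under pics/ and viewed, and the job is handed in when it is done.

```bash
mkdir -p pics; ls
cat > h.py <<'E'
import numpy as np, cv2
from cell import readout, read_camera, camera_params, sign_off, spot_in, pinpoint, env
def RT(c):
    p=camera_params(c); R=cv2.Rodrigues(np.array(p['rvec'],float))[0]; return p,R,np.array(p['tvec'],float).ravel()
def w(c,at):
    p,R,t=RT(c); return R.T@(np.array(at)-t)
def proj(c,X):
    p,R,t=RT(c); q=R@np.array(X,float)+t; return np.array([p['fx']*q[0]/q[2]+p['cx'],p['fy']*q[1]/q[2]+p['cy']])
def ray(c,u,v,z):
    p,R,t=RT(c); d=R.T@np.array([(u-p['cx'])/p['fx'],(v-p['cy'])/p['fy'],1]); o=-R.T@t; return o+d*(z-o[2])/d[2]
def save(c,n):
    im=read_camera(c); cv2.imwrite('pics/'+n,np.ascontiguousarray(im[:,:,::-1])); return im
E
python3 - <<'E'
from h import *
np.set_printoptions(precision=4,suppress=True)
print(readout.get_obs(), env.grip_point_offset)
for c in('scene','top'):
    save(c,c+'0.png')
    for n in ['stand','screw_top','bar_handle','flap_hinge','flap_edge','die_button','shim_case','spare_punch']:
        for d in pinpoint(c,n): print(c,n,round(d['score'],2),w(c,d['at']),proj(c,w(c,d['at'])))
E
```

```text
pics
{'time_s': 0.0, 'qpos': array([64.1759, 18.4384, -4.0164, 83.1752,  1.2954, 78.5397, -3.2593]), 'joint_velocities': array([-0.0146, -0.0567, -0.042 ,  0.016 ,  0.03  , -0.0163, -0.1014]), 'effort': array([  0.0008, -49.1283,  -0.4036, -31.2527,  -0.0642,   0.0438,
         0.0002]), 'tool_pos': array([ 0.2911, -0.5805,  0.1873]), 'tool_rot': array([-86.909 ,  89.8918, 119.7265]), 'force': array([0.0441, 0.9871, 0.6766]), 'wrist_torque': array([0.0328, 0.0286, 0.0054]), 'grip_width': 0.08686993044320891} 0.0187
scene stand 0.65 [0.5754 0.0251 0.0038] [313.2436 238.5336]
scene screw_top 0.53 [ 0.6649 -0.2129  0.044 ] [216.2209 189.4108]
scene bar_handle 0.92 [ 0.3366 -0.2617  0.1506] [314.4631 105.3813]
scene bar_handle 0.57 [ 0.6395 -0.2662  0.0718] [213.7294 166.3576]
scene bar_handle 0.44 [ 0.5274 -0.1759  0.1074] [273.9742 152.1311]
scene flap_hinge 0.56 [0.6392 0.0307 0.1229] [286.1826 203.5425]
scene flap_hinge 0.31 [0.5838 0.0273 0.2258] [308.3172 140.7592]
scene flap_edge 0.88 [0.5832 0.0271 0.2256] [308.5663 140.6906]
scene die_button 0.8 [ 0.5989  0.1699 -0.0009] [354.16
[... 210 characters left out ...]
top 0.72 [ 0.6625 -0.2092  0.0429] [418.7401 134.3341]
top screw_top 0.64 [ 0.4057 -0.1642  0.0834] [431.2483 254.3714]
top screw_top 0.55 [ 0.5672 -0.1083  0.0588] [384.0285 183.8081]
top bar_handle 0.81 [ 0.5249 -0.1804  0.1112] [428.0356 192.1009]
top bar_handle 0.63 [ 0.3433 -0.2633  0.1543] [501.7584 275.5911]
top bar_handle 0.52 [ 0.6406 -0.2612  0.0776] [448.7767 134.4808]
top flap_hinge 0.62 [0.6354 0.0256 0.128 ] [314.6862 156.2167]
top flap_hinge 0.36 [0.5988 0.1686 0.0021] [254.4732 199.0099]
top flap_edge 0.88 [0.5837 0.0278 0.2231] [318.683 170.351]
top shim_case 0.73 [ 0.4322  0.0869 -0.0035] [305.2496 267.2029]
top spare_punch 0.53 [ 0.6859 -0.1356  0.0054] [381.055  135.6783]
```

View pics/scene0.png

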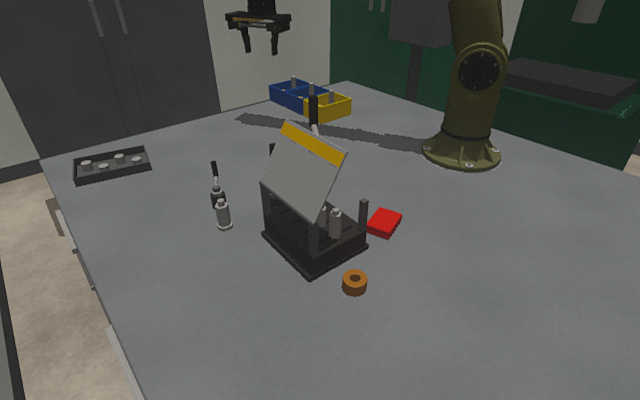

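View pics/top0.png

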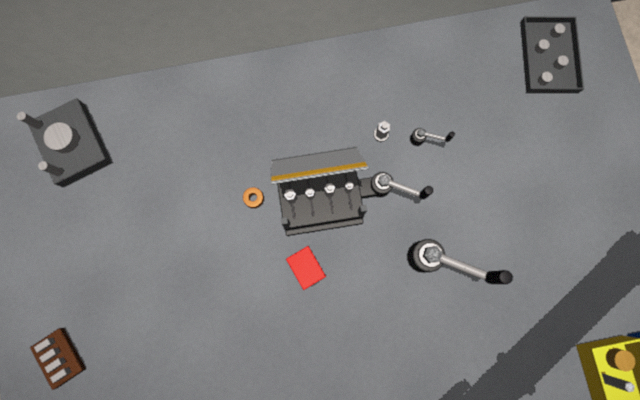

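Run:
```python
import cv2
a=cv2.imread('pics/top0.png')[90:300,350:530]; cv2.imwrite('pics/crop_top.png',cv2.resize(a,None,fx=2.8,fy=2.8,interpolation=cv2.INTER_CUBIC))
```

```text
(no output)
```

View pics/crop_top.png

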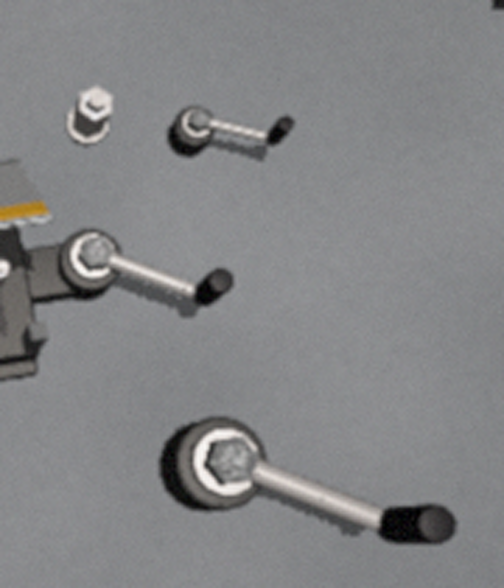

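Three look-alike cranks show in the top picture: small (420,135), middle (383,182) with its grip at (428,192), and large (430,255). The middle one fits. It is joined to the stand by its iron lug, it sits about 135 mm from the stand's centre, and the enlarged crop shows the size ordering. The spare punch is at (382,131), the red case at (306,267), the ring at (254,198), and the flap's yellow stripe at about (318,172).

Run:
```python
from h import *
from scipy.spatial.transform import Rotation as Ro
np.set_printoptions(precision=4,suppress=True)
o=readout.get_obs(); R=Ro.from_euler('xyz',o['tool_rot'],degrees=True).as_matrix(); print(R)
S=np.array([.567,-.108]);H=np.array([.526,-.178])
for c in('top','scene'):
    print(c,proj(c,[*S,.062]),proj(c,[*H,.108]),proj(c,[*H,.128]))
# handle top centre in pictures, bar axis
print('handle top',ray('top',429.5,191,.128),'hex', ray('top',383,180,.07))
im=cv2.imread('pics/scene0.png')[80:220,200:380]; cv2.imwrite('pics/crop_sc.png',cv2.resize(im,None,fx=4,fy=4,interpolation=cv2.INTER_CUBIC))
```

```text
[[-0.      0.4482 -0.8939]
 [-0.0001 -0.8939 -0.4482]
 [-1.      0.0001  0.0001]]
top [384.0989 183.6013] [426.3616 192.0984] [428.6572 190.1796]
scene [277.8266 186.7056] [273.9443 151.4152] [273.2868 143.506 ]
handle top [ 0.5241 -0.1792  0.128 ] hex [ 0.5735 -0.106   0.07  ]
```

View pics/crop_sc.png

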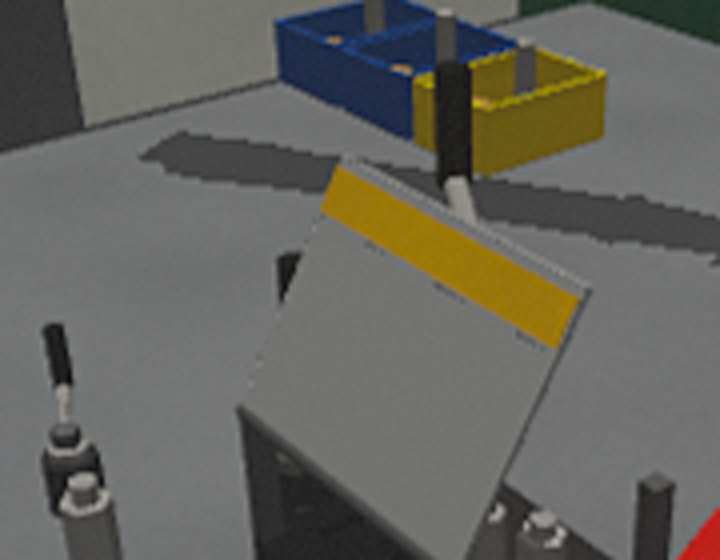

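```bash
python3 -m pendant '{"xyz":[[0.01,0,0.04],[0.02,0.02,0.04],[0.03,0.04,0],[0.03,0.04,0],[0.03,0.045,0],[0.03,0.045,0],[0.03,0.045,0],[0.03,0.045,0],[0.02,0.04,0],[0.02,0.03,0]],"turn":[-0.1,-0.1,-0.12,-0.12,-0.12,-0.12,-0.12,-0.12,-0.1,0]}' 0 30
```

```text
time_s: 2.15
tool_pos: [0.5437, -0.2222, 0.2711]
tool_rot: [-171.4, 89.8, -25.7]
force: [0.3, -0.5, -0.5]
grip_width: 0.0014
```

Run:
```python
from h import *
from scipy.spatial.transform import Rotation as Ro
o=readout.get_obs(); R=Ro.from_euler('xyz',o['tool_rot'],degrees=True).as_matrix(); print(np.degrees(np.arctan2(R[1,1],R[0,1])),o['tool_pos'])
```

```text
-124.31325499095331 [ 0.54369128 -0.22220053  0.27113785]
```

```bash
python3 -m pendant '{"xyz":[[0.01,0.01,-0.03],[0.008,0.01,-0.045],[0,0,-0.03],[0,0,-0.01],[0,0,0]],"turn":[0.04,0,0,0,0]}'
python3 - <<'E'
from h import *
save('top','top1.png')
im=save('scene','scene1.png')
a=cv2.imread('pics/top1.png')[110:260,340:520]; b=cv2.imread('pics/scene1.png')[80:230,190:370]
cv2.imwrite('pics/c1.png',cv2.resize(np.hstack([a,b]),None,fx=2.2,fy=2.2,interpolation=cv2.INTER_CUBIC))
print(readout.get_obs()['tool_pos'])
E
```

```text
time_s: 2.78
tool_pos: [0.5654, -0.1962, 0.1554]
tool_rot: [-157.3, 89.5, -8.8]
force: [0.8, -0.1, 0.9]
grip_width: 0.0002
[ 0.56613875 -0.19668824  0.15666236]
```

View pics/c1.png

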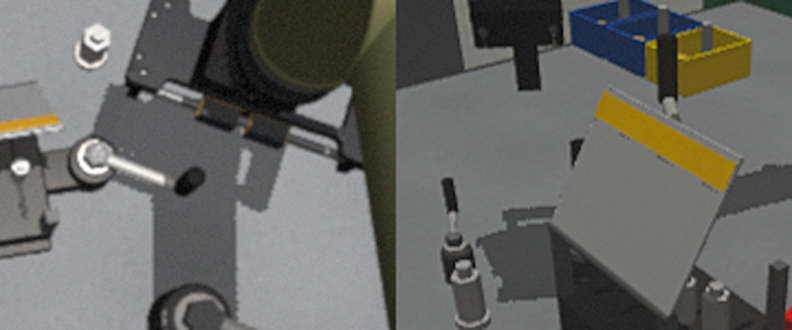

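Run:
```python
from h import *
X=readout.get_obs()['tool_pos']; print(proj('scene',X),proj('top',X),proj('scene',[.525,-.179,.108]))
```

```text
[252.36392013 133.91402874] [436.62660624 165.04354276] [274.06233221 151.13914109]
```

View pics/scene1.png

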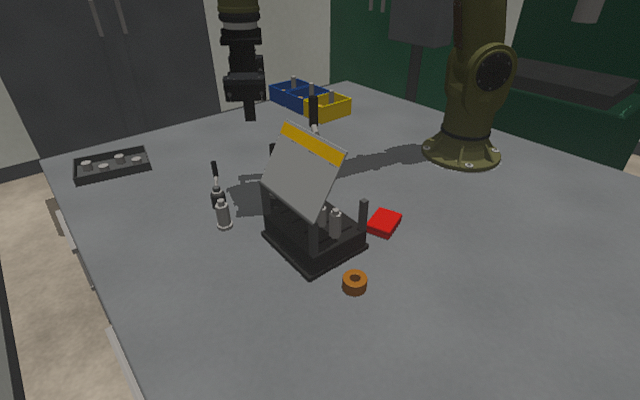

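View pics/top1.png

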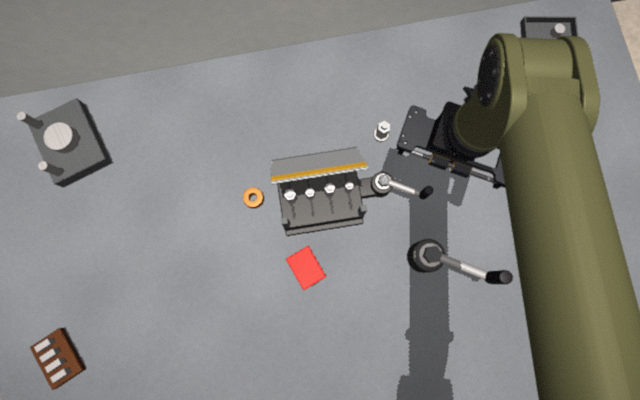

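Run:
```python
from h import *
b=cv2.imread('pics/scene1.png')[40:180,200:330]
cv2.imwrite('pics/c2.png',cv2.resize(b,None,fx=4,fy=4,interpolation=cv2.INTER_CUBIC))
o=readout.get_obs();print(o['tool_pos'],o['tool_rot'])
```

```text
[ 0.56613875 -0.19668824  0.15666236] [-160.1882422    89.38802389  -11.67274788]
```

View pics/c2.png

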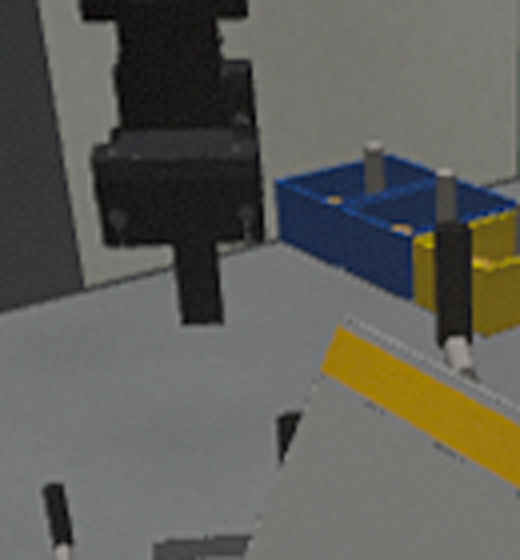

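Run:
```python
from h import *
save('scene','scene2.png');save('top','top2.png')
o=readout.get_obs();X=o['tool_pos'];print(o['time_s'],X,o['tool_rot'])
b=cv2.imread('pics/scene2.png')
for dz in(0,.02,.04,.07): print(dz,proj('scene',X+[0,0,dz]),proj('top',X+[0,0,dz]))
a=cv2.imread('pics/top2.png')
b=cv2.resize(b[60:160,210:310],None,fx=4,fy=4,interpolation=cv2.INTER_CUBIC)
a=cv2.resize(a[110:210,390:490],None,fx=4,fy=4,interpolation=cv2.INTER_CUBIC)
cv2.imwrite('pics/c3.png',cv2.convertScaleAbs(np.hstack([b,a]),alpha=1.8))
```

```text
2.975 [ 0.56642816 -0.19673487  0.15703625] [-160.85577496   89.33785193  -12.33567271]
0 [252.22088969 133.78493509] [436.66159931 164.84573685]
0.02 [251.22337548 125.25078233] [439.28834613 162.23607896]
0.04 [250.19709227 116.47049877] [442.03439294 159.50789721]
0.07 [248.6009429  102.81477098] [446.39555636 155.17510638]
```

View pics/c3.png

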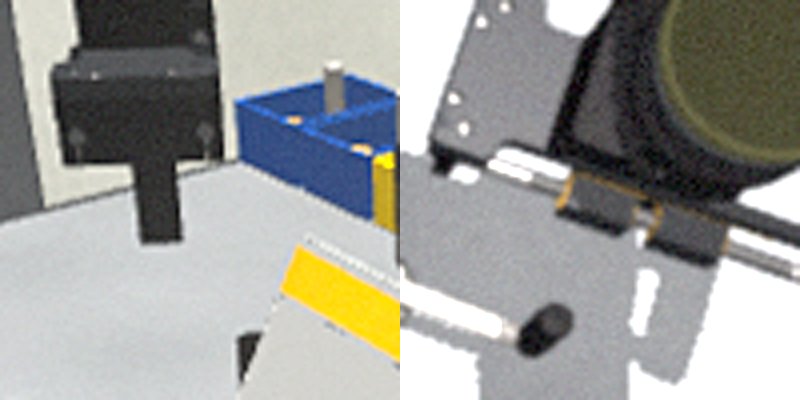

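Run:
```python
from h import *
np.set_printoptions(precision=4,suppress=True)
for c in('scene','top'):
    p,R,t=RT(c);print(c,-R.T@t,p['fx'],p['cx'],p['cy'])
for z in(.157,.17,.187):
  X=ray('scene',249.5,120.5,z);print(X,proj('top',X))
print(ray('top',449,163,.23),ray('top',440,160,.23),ray('top',459,166,.23))
# sight check with base of robot: base centre
print(proj('scene',[0,0,0]),proj('scene',[.3366,-.2617,.1506]))
```

```text
scene [0.9335 0.4788 0.4927] 366.5727843401345 324.78114393331987 202.071018048783
top [0.3955 0.0654 1.0338] 476.00506960401765 317.0252468839865 185.0993617051668
[ 0.5313 -0.2671  0.157 ] [477.4196 175.6003]
[ 0.5469 -0.2382  0.17  ] [462.5191 168.9859]
[ 0.5672 -0.2004  0.187 ] [442.4826 160.0916]
[ 0.5513 -0.1968  0.23  ] [ 0.5595 -0.1827  0.23  ] [ 0.5427 -0.2125  0.23  ]
[459.9109 153.371 ] [314.447 105.361]
```

Run:
```python
from h import *
def d(n0,n1,y,x):
    a=cv2.imread(n0).astype(int);b=cv2.imread(n1).astype(int)
    e=np.abs(a-b).max(2)[y:y+100,x:x+100]; return cv2.resize(np.clip(e*8,0,255).astype(np.uint8),None,fx=4,fy=4,interpolation=cv2.INTER_NEAREST)
cv2.imwrite('pics/d.png',np.hstack([d('pics/scene0.png','pics/scene2.png',70,210),d('pics/top0.png','pics/top2.png',120,390)]))
```

```text
(no output)
```

View pics/d.png

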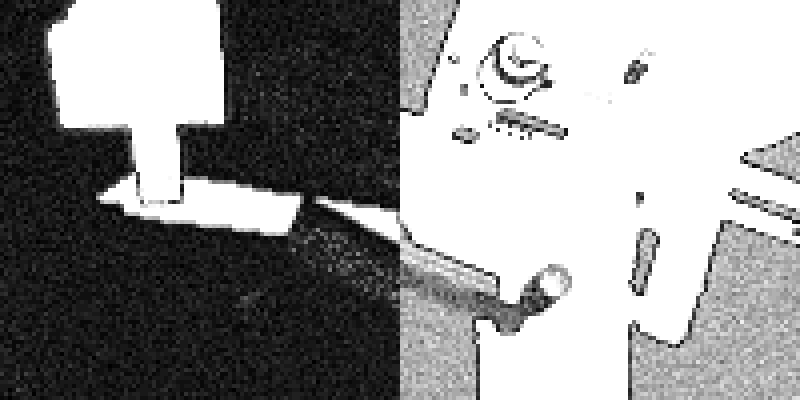

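Run:
```python
from h import *
for z in(.227,.257):
  for s in(-.0375,.0375):
    for L in (.095,.0585,0):
      X=np.array([.566,-.197,z]); j=np.array([.545,.838,0]); n=np.array([-.838,.545,0])
      print(z,s,L,proj('scene',X+L*j+s*n))
```

```text
0.227 -0.0375 0.095 [226.44244332 120.84721267]
0.227 -0.0375 0.0585 [228.11624089 113.73363314]
0.227 -0.0375 0 [230.5274791  103.48595735]
0.227 0.0375 0.095 [266.70029412 119.02497527]
0.227 0.0375 0.0585 [266.70510243 112.06564148]
0.227 0.0375 0 [266.71203737 102.02832716]
0.257 -0.0375 0.095 [224.01099321 105.30607921]
0.257 -0.0375 0.0585 [225.82864946  98.67979885]
0.257 -0.0375 0 [228.44043116  89.15852782]
0.257 0.0375 0.095 [265.30587795 103.62397133]
0.257 0.0375 0.0585 [265.36933338  97.14417461]
0.257 0.0375 0 [265.4606251  87.8218555]
```

Run:
```python
from h import *
for z in(.227,.257):
  for s in(-.0375,.0375):
    for L in (.095,-.095):
      X=np.array([.566,-.197,z]); j=np.array([.545,.838,0]); n=np.array([-.838,.545,0])
      print(z,s,L,proj('top',X+L*j+s*n))
o=readout.get_obs()
print(o['qpos'],o['tool_pos'],o['effort'],o['force'])
```

```text
0.227 -0.0375 0.095 [402.81984674 117.25708056]
0.227 -0.0375 -0.095 [504.99972609 155.73602164]
0.227 0.0375 0.095 [388.25359414 155.03289254]
0.227 0.0375 -0.095 [491.89968738 194.83946378]
0.257 -0.0375 0.095 [405.85333333 111.32643738]
0.257 -0.0375 -0.095 [511.82577677 151.10434373]
0.257 0.0375 0.095 [390.80710503 150.38033989]
0.257 0.0375 -0.095 [498.35790222 191.58182366]
[  30.00410246   13.43953082  -15.5846394    93.36099189    3.71251723
   73.04740184 -107.6962709 ] [ 0.56642816 -0.19673487  0.15703625] [-3.19348171e-02 -4.25960612e+01 -1.77602950e+00 -3.04649699e+01
 -3.41513725e-03 -1.22953746e-01  3.50516893e-04] [ 0.14570858 -0.36535398 -0.3117584 ]
```

Run:
```python
import cv2
a=cv2.imread('pics/top2.png')[90:230,370:530]
a=cv2.resize(a,None,fx=5,fy=4.2,interpolation=cv2.INTER_CUBIC) if 0 else cv2.resize(a,None,fx=4,fy=4,interpolation=cv2.INTER_CUBIC)
cv2.imwrite('pics/c4.png',cv2.convertScaleAbs(a,alpha=1.8))
```

```text
(no output)
```

View pics/c4.png

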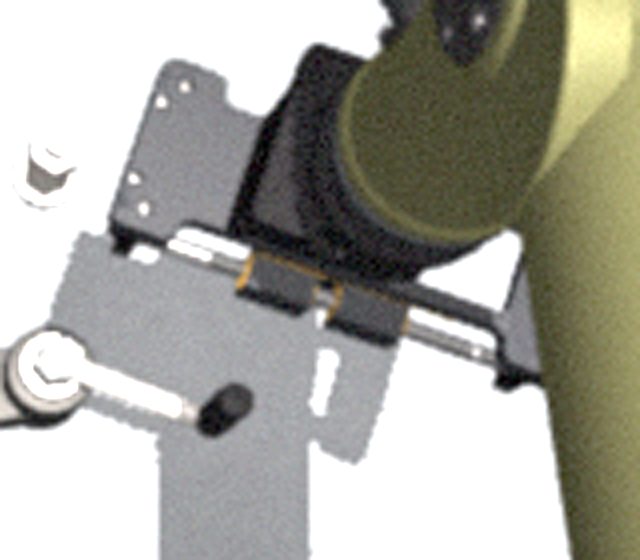

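Both cameras put the gripper about 30 mm higher than the reported z, with xy agreeing. I'll go down a little and check again.

```bash
python3 -m pendant '{"xyz":[[0,0,-0.02],[0,0,-0.015],[0,0,0]],"turn":[0,0,0]}'
python3 - <<'E'
from h import *
save('scene','scene3.png');save('top','top3.png')
o=readout.get_obs();X=o['tool_pos'];print(o['time_s'],X,proj('scene',X))
a=cv2.imread('pics/scene0.png').astype(int);b=cv2.imread('pics/scene3.png').astype(int)
e=(np.abs(a-b).max(2)>15)&(b.max(2)<60)
for y in range(100,150): print(y,np.flatnonzero(e[y,225:275])[[0,-1]]+225 if e[y,225:275].any() else None,end='; ')
E
```

```text
time_s: 3.35
tool_pos: [0.5666, -0.1972, 0.1205]
tool_rot: [-162.4, 89.3, -13.9]
force: [-1.2, 0.7, -0.5]
grip_width: 0.0007
3.45 [ 0.56755212 -0.19750565  0.12201239] [253.29259754 148.19355082]
100 [226 266]; 101 [226 266]; 102 [226 266]; 103 [226 266]; 104 [226 266]; 105 [226 266]; 106 [226 266]; 107 [227 266]; 108 [227 266]; 109 [227 266]; 110 [227 266]; 111 [227 266]; 112 [228 266]; 113 [228 266]; 114 [228 266]; 115 [228 267]; 116 [228 266]; 117 [228 266]; 118 [228 261]; 119 [229 255]; 120 [245 255]; 121 [246 255]; 122 [246 255]; 123 [246 255]; 124 [246 255]; 125 [246 255]; 126 [246 255]; 127 [246 255]; 128 [246 256]; 129 [246 255]; 130 [247 256]; 131 [247 256]; 132 [247 256]; 133 [247 256]; 134 [247 256]; 135 [247 256]; 136 None; 137 None; 138 None; 139 None; 140 None; 141 None; 142 None; 143 None; 144 [271 271]; 145 None; 146 None; 147 None; 148 None; 149 None;
```

```bash
python3 -m pendant '{"xyz":[[-0.002,-0.004,-0.02],[-0.001,-0.002,-0.018],[0,0,-0.006],[-0.008,0.005,0],[-0.008,0.005,0],[0,0,0]],"turn":[0,0,0,0,0,0]}'
python3 - <<'E'
from h import *
save('scene','scene4.png');save('top','top4.png')
o=readout.get_obs();X=o['tool_pos'];print(o['time_s'],X,proj('scene',X),o['force'])
a=cv2.resize(cv2.imread('pics/top4.png')[120:220,370:490],None,fx=3.3,fy=3.3,interpolation=cv2.INTER_CUBIC)
b=cv2.resize(cv2.imread('pics/scene4.png')[90:190,210:330],None,fx=3.3,fy=3.3,interpolation=cv2.INTER_CUBIC)
cv2.imwrite('pics/c5.png',cv2.convertScaleAbs(np.hstack([a,b]),alpha=1.8))
E
```

```text
time_s: 4.2
tool_pos: [0.5496, -0.1927, 0.0794]
tool_rot: [-163.1, 88.8, -14.6]
force: [0.3, -0.5, -0.2]
grip_width: 0.0001
4.3 [ 0.55028239 -0.19322173  0.07949615] [262.56331568 163.13902196] [-0.26837925 -0.0573904   0.30249929]
```

View pics/c5.png

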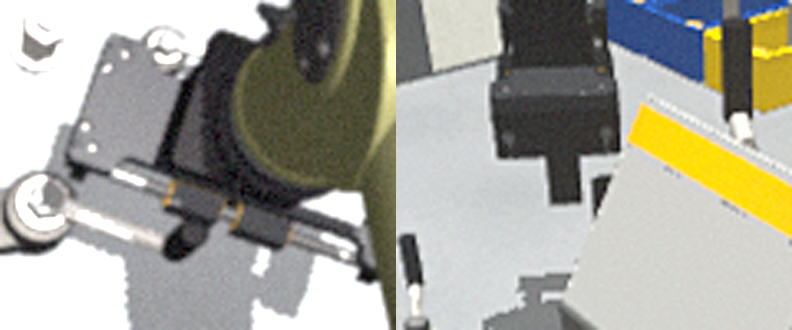

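```bash
python3 -m pendant '{"xyz":[[0,0,-0.006],[-0.0025,0.0016,0],[-0.0017,0.0011,0],[0,0,0]],"turn":[0,0,0,0]}'; python3 -m pendant '{"xyz":[[-0.0009,0.0005,0],[-0.0009,0.0005,0]],"turn":[0,0]}'
```

```text
time_s: 4.8
tool_pos: [0.5463, -0.1907, 0.0733]
tool_rot: [-163.5, 88.8, -15.0]
force: [0.3, 0.7, 0.3]
grip_width: 0.0004
time_s: 5.05
tool_pos: [0.5445, -0.1897, 0.0734]
tool_rot: [-163.4, 88.8, -15.0]
force: [0.5, 0.0, 0.4]
grip_width: 0.0004
```

```bash
cat > f.py <<'E'
from h import *
o=readout.get_obs(); u=np.array([-.85,.53]); H=np.array([.525,-.179])
print('t %.3f push %.1f lat %.1f fz %.1f  gap-dist %.2f mm z %.4f'%(o['time_s'],-o['force'][:2]@u, o['force'][:2]@[.53,.85],o['force'][2],((o['tool_pos'][:2]-H)@-u)*1000,o['tool_pos'][2]), o['tool_pos'])
E
python3 f.py; python3 -m pendant '{"xyz":[[-0.0009,0.0005,0]],"turn":[0]}'; python3 f.py;  python3 -m pendant '{"xyz":[[-0.0009,0.0005,0]],"turn":[0]}'; python3 f.py
```

```text
t 5.050 push 0.5 lat 0.3 fz 0.4  gap-dist 22.21 mm z 0.0734 [ 0.54446308 -0.18968459  0.07338391]
time_s: 5.18
tool_pos: [0.5436, -0.1892, 0.0734]
tool_rot: [-163.6, 88.7, -15.1]
force: [1.3, -1.3, -0.3]
grip_width: 0.0001
t 5.175 push 1.8 lat -0.5 fz -0.3  gap-dist 21.25 mm z 0.0734 [ 0.54361786 -0.1892384   0.07342686]
time_s: 5.3
tool_pos: [0.5433, -0.1891, 0.0736]
tool_rot: [-164.1, 88.7, -15.6]
force: [3.2, -1.9, -1.2]
grip_width: 0.0006
t 5.300 push 3.7 lat 0.1 fz -1.2  gap-dist 20.89 mm z 0.0736 [ 0.54331059 -0.18905775  0.07358674]
```

```bash
python3 -m pendant '{"xyz":[[0,0,0]],"turn":[0]}' >/dev/null; python3 f.py; python3 -m pendant '{"xyz":[[-0.0009,0.0005,0]],"turn":[0]}'>/dev/null; python3 f.py;python3 -m pendant '{"xyz":[[-0.0009,0.0005,0]],"turn":[0]}'>/dev/null; python3 f.py
```

```text
t 5.425 push 1.9 lat 0.5 fz -0.4  gap-dist 21.24 mm z 0.0737 [ 0.54361289 -0.18922571  0.07366524]
t 5.550 push 4.2 lat 1.1 fz -1.8  gap-dist 20.83 mm z 0.0737 [ 0.54328372 -0.18898684  0.07374014]
t 5.675 push 5.3 lat 0.5 fz -3.4  gap-dist 20.62 mm z 0.0738 [ 0.5431173  -0.18884825  0.07383106]
```

```bash
python3 -m pendant '{"xyz":[[-0.0013,0.0008,0]],"turn":[0]}' >/dev/null; python3 f.py; python3 -m pendant '{"xyz":[[-0.0013,0.0008,0]],"turn":[0]}'>/dev/null; python3 f.py;python3 -m pendant '{"xyz":[[-0.0013,0.0008,0]],"turn":[0]}'>/dev/null; python3 f.py
```

```text
t 5.800 push 6.2 lat 1.1 fz -5.0  gap-dist 20.40 mm z 0.0740 [ 0.54293508 -0.18872937  0.0739724 ]
t 5.925 push 7.2 lat -0.1 fz -5.9  gap-dist 20.41 mm z 0.0741 [ 0.54295613 -0.18871163  0.0740843 ]
t 6.050 push 7.9 lat 0.6 fz -4.7  gap-dist 20.55 mm z 0.0741 [ 0.54309316 -0.18875103  0.07413429]
```

```bash
for i in 1 2 ; do python3 -m pendant '{"xyz":[[-0.0015,0.0010,0]],"turn":[0]}' >/dev/null; python3 f.py; done; python3 -m pendant '{"xyz":[[-0.0016,0.0010,0]],"turn":[0]}' >/dev/null; python3 f.py
```

```text
t 6.175 push 8.0 lat 1.0 fz -4.1  gap-dist 20.63 mm z 0.0743 [ 0.54319958 -0.18874451  0.07431983]
t 6.300 push 7.4 lat 0.9 fz -5.5  gap-dist 20.77 mm z 0.0746 [ 0.54338618 -0.18869564  0.07459914]
t 6.425 push 8.4 lat 1.4 fz -4.9  gap-dist 20.87 mm z 0.0749 [ 0.5435469  -0.18863314  0.07489464]
```

```bash
for i in 1 2 ; do python3 -m pendant '{"xyz":[[-0.0019,0.0012,-0.0003]],"turn":[0]}' |grep rot; python3 f.py; done
```

```text
tool_rot: [-167.4, 86.9, -19.0]
t 6.550 push 9.0 lat 0.6 fz -5.5  gap-dist 20.91 mm z 0.0750 [ 0.54361833 -0.18860224  0.07497996]
tool_rot: [-167.6, 86.6, -19.3]
t 6.675 push 8.9 lat 1.2 fz -6.1  gap-dist 21.12 mm z 0.0751 [ 0.54380226 -0.18868536  0.07508429]
```

```bash
for i in 1 2 3; do python3 -m pendant '{"xyz":[[-0.0022,0.0013,-0.0003]],"turn":[0]}' |grep rot; python3 f.py; done
```

```text
tool_rot: [-167.8, 86.3, -19.5]
t 6.800 push 9.1 lat 1.0 fz -5.9  gap-dist 21.16 mm z 0.0752 [ 0.54384797 -0.1887018   0.07516929]
tool_rot: [-167.9, 86.0, -19.7]
t 6.925 push 10.1 lat 0.6 fz -6.1  gap-dist 21.41 mm z 0.0753 [ 0.54410532 -0.18875724  0.07530202]
tool_rot: [-168.0, 85.6, -19.8]
t 7.050 push 9.3 lat 1.2 fz -6.9  gap-dist 21.65 mm z 0.0754 [ 0.54434525 -0.18883079  0.07540612]
```

```bash
for i in 1 2 3 4; do python3 -m pendant '{"xyz":[[-0.0023,0.0014,-0.0003]],"turn":[0]}' |grep rot; python3 f.py; done
```

```text
tool_rot: [-168.1, 85.3, -19.9]
t 7.175 push 10.7 lat 1.3 fz -8.2  gap-dist 21.84 mm z 0.0755 [ 0.54452619 -0.18889471  0.07546985]
tool_rot: [-168.2, 84.9, -20.0]
t 7.300 push 10.5 lat 0.7 fz -8.3  gap-dist 22.08 mm z 0.0756 [ 0.54475073 -0.18897594  0.0755994 ]
tool_rot: [-168.3, 84.6, -20.1]
t 7.425 push 10.5 lat 1.8 fz -8.0  gap-dist 22.36 mm z 0.0757 [ 0.54500706 -0.18909345  0.07571177]
tool_rot: [-168.3, 84.2, -20.2]
t 7.550 push 9.8 lat 1.4 fz -8.4  gap-dist 22.59 mm z 0.0758 [ 0.54523328 -0.18917454  0.07579695]
```

```bash
for i in 1 2 3 4; do python3 -m pendant '{"xyz":[[-0.0023,0.0014,-0.0006]],"turn":[0]}' |grep rot; python3 f.py; done
```

```text
tool_rot: [-168.4, 83.8, -20.3]
t 7.675 push 10.3 lat 0.9 fz -6.3  gap-dist 22.99 mm z 0.0758 [ 0.5456039  -0.1893277   0.07581905]
tool_rot: [-168.5, 83.5, -20.4]
t 7.800 push 10.1 lat 0.7 fz -6.1  gap-dist 23.32 mm z 0.0759 [ 0.54590024 -0.18948972  0.07591289]
tool_rot: [-168.5, 83.1, -20.5]
t 7.925 push 11.2 lat 1.2 fz -6.2  gap-dist 23.59 mm z 0.0760 [ 0.54613253 -0.18961187  0.07599172]
tool_rot: [-168.5, 82.8, -20.5]
t 8.050 push 9.9 lat 0.4 fz -6.4  gap-dist 23.90 mm z 0.0761 [ 0.54643573 -0.18970815  0.0761464 ]
```

```bash
for i in 1 2 3 4; do python3 -m pendant '{"xyz":[[-0.0023,0.0014,-0.0006]],"turn":[0]}' |grep rot; python3 f.py; done
```

```text
tool_rot: [-168.6, 82.4, -20.6]
t 8.175 push 11.1 lat 1.2 fz -6.8  gap-dist 24.16 mm z 0.0763 [ 0.54670796 -0.18977629  0.07625092]
tool_rot: [-168.6, 82.1, -20.6]
t 8.300 push 10.2 lat 0.5 fz -6.8  gap-dist 24.41 mm z 0.0764 [ 0.54694735 -0.18986446  0.07638321]
tool_rot: [-168.6, 81.7, -20.7]
t 8.425 push 11.3 lat 2.1 fz -6.5  gap-dist 24.68 mm z 0.0765 [ 0.54717176 -0.19000649  0.07645989]
tool_rot: [-168.6, 81.4, -20.7]
t 8.550 push 10.2 lat 1.0 fz -8.6  gap-dist 24.95 mm z 0.0766 [ 0.54745194 -0.19007649  0.07657851]
```

```bash
python3 -m pendant '{"xyz":[[0.001,-0.0006,0],[0.003,-0.0019,0],[0.008,-0.005,0],[0.010,-0.006,0],[0,0,0]],"turn":[0,0,0,0,0]}'; python3 f.py
python3 - <<'E'
from h import *
save('scene','scene5.png');save('top','top5.png')
a=cv2.resize(cv2.imread('pics/top5.png')[120:220,370:490],None,fx=3.3,fy=3.3,interpolation=cv2.INTER_CUBIC)
b=cv2.resize(cv2.imread('pics/scene5.png')[90:190,210:330],None,fx=3.3,fy=3.3,interpolation=cv2.INTER_CUBIC)
cv2.imwrite('pics/c6.png',cv2.convertScaleAbs(np.hstack([a,b]),alpha=1.8))
E
```

```text
time_s: 9.18
tool_pos: [0.5696, -0.2038, 0.0764]
tool_rot: [-168.6, 81.5, -20.7]
force: [-0.6, -1.3, -0.6]
grip_width: 0.0003
t 9.175 push 0.2 lat -1.4 fz -0.6  gap-dist 51.09 mm z 0.0764 [ 0.56961204 -0.20383933  0.07635071]
```

View pics/c6.png

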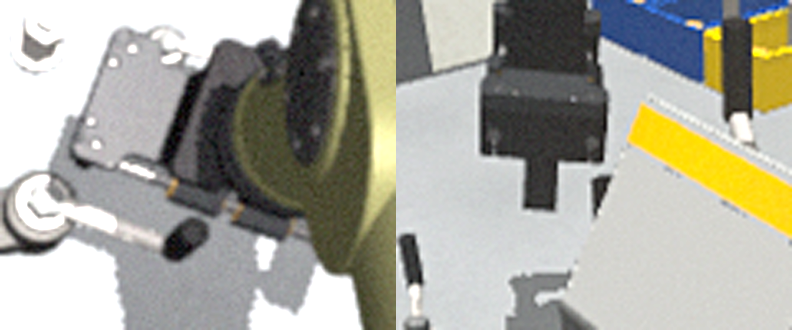

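```bash
python3 -m pendant '{"xyz":[[0.005,0,0.045],[0.015,0,0.045],[0.02,0.01,0.045],[0.02,0.03,0.05],[0.02,0.04,0],[0.01,0.045,0],[0,0.045,0],[0,0.045,0],[0,0.02,0],[0,0,0]],"turn":[0,0,0,0,0,0,0,0,0,0]}'
python3 - <<'E'
from h import *
save('scene','scene6.png');save('top','top6.png')
print(proj('scene',readout.get_obs()['tool_pos']))
a=cv2.resize(cv2.imread('pics/top6.png')[100:250,240:440],None,fx=2,fy=2)
b=cv2.resize(cv2.imread('pics/scene6.png')[50:200,190:390],None,fx=2,fy=2)
cv2.imwrite('pics/c7.png',np.hstack([a,b]))
for c in('scene','top'):
  for d in pinpoint(c,'flap_edge'): print(d['score'],w(c,d['at']))
E
```

```text
time_s: 10.52
tool_pos: [0.6545, 0.0405, 0.2656]
tool_rot: [-168.3, 81.9, -20.6]
force: [0.3, -0.2, -0.5]
grip_width: 0.0003
[274.9857609  131.71063571]
0.55 [0.58431943 0.02505813 0.2250717 ]
```

View pics/c7.png

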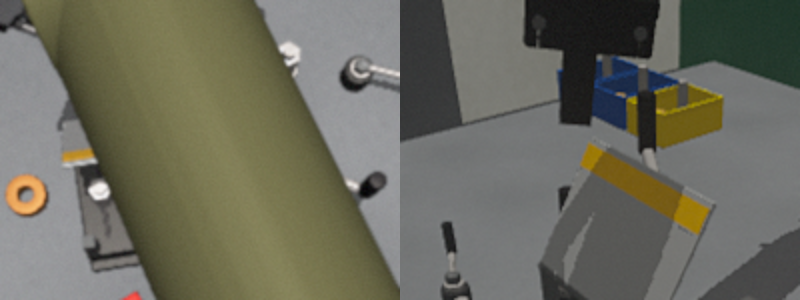

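```bash
python3 -m pendant '{"xyz":[[0,-0.01,-0.04],[0,-0.002,-0.04],[0,0,-0.01],[0,0,0]],"turn":[0,0,0,0]}' && python3 -m pendant '{"xyz":[[-0.015,0,0],[-0.012,0,0],[-0.008,0,0]],"turn":[0,0,0]}'
python3 - <<'E'
from h import *
save('scene','scene7.png')
b=cv2.resize(cv2.imread('pics/scene7.png')[80:230,190:390],None,fx=3,fy=3)
cv2.imwrite('pics/c8.png',b)
E
```

```text
time_s: 11.22
tool_pos: [0.6564, 0.016, 0.1756]
tool_rot: [-169.1, 81.6, -22.2]
force: [0.1, 0.7, 0.4]
grip_width: 0.0
time_s: 11.6
tool_pos: [0.6214, 0.0163, 0.1798]
tool_rot: [-168.2, 81.4, -21.3]
force: [-0.4, -0.2, -0.2]
grip_width: 0.0003
```

View pics/c8.png

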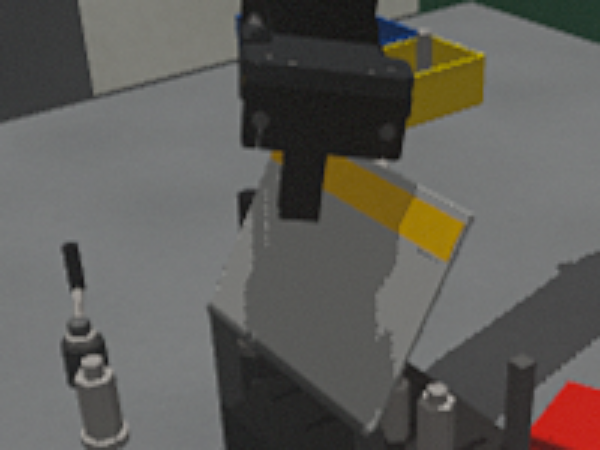

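```bash
python3 -m pendant '{"xyz":[[-0.002,0.012,0],[-0.008,0,0],[-0.008,0,0]],"turn":[0,0,0]}'; python3 -m pendant '{"xyz":[[-0.008,0,0],[-0.008,0,0]],"turn":[0,0]}'
```

```text
time_s: 12.02
tool_pos: [0.6029, 0.03, 0.181]
tool_rot: [-167.8, 81.2, -20.9]
force: [3.5, 0.4, 0.7]
grip_width: 0.0005
time_s: 12.28
tool_pos: [0.5871, 0.03, 0.1817]
tool_rot: [-167.4, 81.0, -20.4]
force: [2.3, -0.9, -0.1]
grip_width: 0.0006
```

```bash
python3 -m pendant '{"xyz":[[-0.009,0,-0.008],[-0.009,0,-0.008],[-0.008,0,-0.01]],"turn":[0,0,0]}'; python3 -m pendant '{"xyz":[[-0.005,0,-0.01],[-0.004,0,-0.01]],"turn":[0,0]}';python3 - <<'E'
from h import *
save('scene','scene8.png')
b=cv2.resize(cv2.imread('pics/scene8.png')[80:230,190:390],None,fx=3,fy=3)
cv2.imwrite('pics/c9.png',b)
E
```

```text
time_s: 12.65
tool_pos: [0.5598, 0.0302, 0.1551]
tool_rot: [-167.0, 81.0, -20.1]
force: [2.1, 0.2, 0.5]
grip_width: 0.0007
time_s: 12.9
tool_pos: [0.5486, 0.0304, 0.133]
tool_rot: [-167.3, 81.1, -20.4]
force: [1.0, 0.9, 2.1]
grip_width: 0.0001
```

View pics/c9.png

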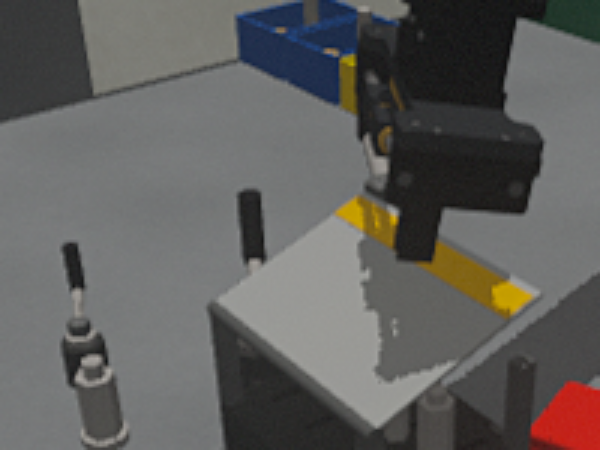

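```bash
python3 -m pendant '{"xyz":[[0,0,-0.01],[0,0,-0.01],[0,0,-0.008]],"turn":[0,0,0]}'; python3 -m pendant '{"xyz":[[0,0,-0.005],[0,0,-0.004]],"turn":[0,0]}'
```

```text
time_s: 13.32
tool_pos: [0.5462, 0.0297, 0.101]
tool_rot: [-168.3, 81.4, -21.4]
force: [-1.6, 0.5, 1.5]
grip_width: 0.0004
time_s: 13.58
tool_pos: [0.5462, 0.0296, 0.0959]
tool_rot: [-169.2, 81.4, -22.3]
force: [-19.8, -0.4, 43.3]
grip_width: 0.0009
```

```bash
python3 -m pendant '{"xyz":[[0,0,-0.003],[0,0,-0.003],[0,0,-0.003]],"turn":[0,0,0]}'
python3 - <<'E'
from h import *
save('scene','scene9.png')
b=cv2.resize(cv2.imread('pics/scene9.png')[80:230,190:390],None,fx=3,fy=3)
cv2.imwrite('pics/c10.png',b)
E
```

```text
time_s: 13.95
tool_pos: [0.5461, 0.0294, 0.0963]
tool_rot: [-170.8, 81.2, -23.9]
force: [-11.0, 0.0, 20.0]
grip_width: 0.0004
```

View pics/c10.png

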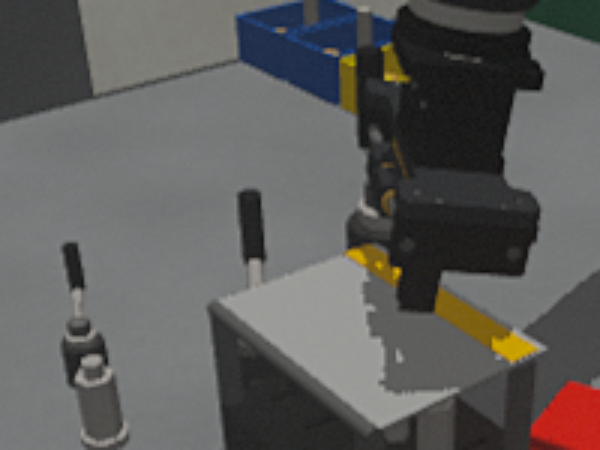

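```bash
python3 -m pendant '{"xyz":[[0,0,0],[0,0,0.005],[0,0,0.04],[0,0,0.05],[0.03,-0.04,0.04],[0.03,-0.05,0.02],[0.03,-0.05,0],[0.02,-0.05,0],[0.02,-0.04,0],[0,0,0]],"turn":[0,0,0,0,0,0,0,0,0,0]}'
python3 - <<'E'
from h import *
np.set_printoptions(precision=4,suppress=True)
save('scene','scene10.png');save('top','top10.png')
for c in('scene','top'):
    for n in ['screw_top','bar_handle','flap_hinge','flap_edge','die_button','shim_case','spare_punch']:
        for d in pinpoint(c,n)[:3]: print(c,n,round(d['score'],2),w(c,d['at']))
E
```

```text
time_s: 15.25
tool_pos: [0.6789, -0.2083, 0.2541]
tool_rot: [-171.4, 81.1, -24.3]
force: [-0.2, 0.7, -0.1]
grip_width: 0.0004
scene screw_top 0.79 [ 0.6666 -0.2103  0.0441]
scene screw_top 0.65 [ 0.4079 -0.1629  0.0851]
scene screw_top 0.31 [0.5296 0.0301 0.1309]
scene bar_handle 0.68 [ 0.6414 -0.2642  0.0737]
scene bar_handle 0.66 [ 0.5265 -0.1763  0.1082]
scene bar_handle 0.55 [ 0.3381 -0.2621  0.1482]
scene flap_hinge 0.98 [0.638  0.0295 0.124 ]
scene flap_edge 0.79 [0.5283 0.0275 0.1332]
scene die_button 0.81 [ 0.601   0.1675 -0.004 ]
scene shim_case 0.98 [0.434  0.0854 0.0006]
scene spare_punch 0.76 [ 0.6941 -0.134  -0.0025]
top screw_top 0.83 [ 0.4057 -0.1632  0.0845]
top screw_top 0.7 [ 0.6587 -0.2135  0.0419]
top screw_top 0.63 [ 0.5741 -0.1073  0.0629]
top bar_handle 0.79 [ 0.5234 -0.1812  0.1117]
top bar_handle 0.72 [ 0.3421 -0.2631  0.15  ]
top bar_handle 0.56 [ 0.6894 -0.1365  0.0059]
top flap_hinge 0.57 [0.6354 0.0225 0.1268]
top flap_hinge 0.52 [ 0.5257 -0.1807  0.1108]
top flap_edge 0.95 [0.5262 0.0294 0.1274]
top die_button 0.77 [0.6009 0.1697 0.0004]
top shim_case 0.74 [ 0.4303  0.0868 -0.0013]
```

View pics/scene10.png

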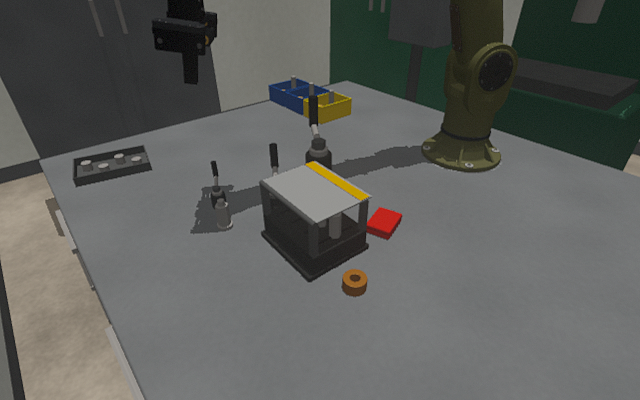

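View pics/top10.png

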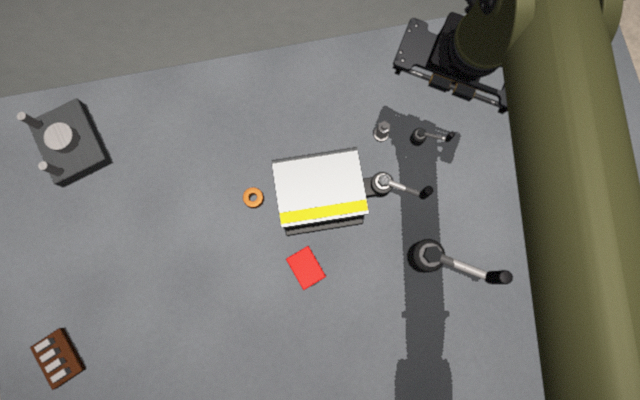

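Run:
```python
from h import *
a=cv2.imread('pics/top0.png',0)[180:202,416:438].astype(np.float32);b=cv2.imread('pics/top10.png',0)[180:202,416:438].astype(np.float32)
print('top grip px shift',cv2.phaseCorrelate(a,b,cv2.createHanningWindow((22,22),cv2.CV_32F)))
o=readout.get_obs();print(o['time_s'],o['force'],abs(o['joint_velocities']).max())
sign_off()
```

```text
top grip px shift ((-0.09745123822755453, 0.04089125964387641), 1.0128283931149378)
16.05 [-0.21746803  0.61805838 -0.76385559] 0.10427664676827743
the job is handed in; nothing more can be done
```

I pushed the middle crank, the one joined to the stand, clockwise with the shut fingers and then let go. After that I folded the flap down from its hinge side until it hit its stop, drew the arm clear and handed the job in at about 16 s. `sign_off` gives no verdict, so the checks below are my own.

- **Push:** the wrist force read 9–11 N for about 2 s. It climbed from first contact to 9 N over about 1 s before that. Between 5 and 8.6 N of downward drag also showed on the tool.
- **Crank:** in the last top picture the grip sits within 0.1 pixel (roughly 0.2 mm) of where it started, so the screw did not turn visibly. That is close to the 0.3 mm limit for sprung back; after release the force returned to noise and the fingers stood clear.
- **Flap:** its stripe was found at a height of 127–133 mm against 129 mm expected. The press stopped hard, briefly at about 43 N up through the fingers.
- **Bystanders:** the die button and shim case were found within 3 mm of their first estimates. The spare punch differed by about 11 mm, but each of its two estimates came from a different camera. It looks unmoved in the pictures, and the arm did not come near it.

**Disagreements:**
- Both cameras showed the fingertips about 30 mm higher than the reported tool position. I chose heights that work either way, and contact with the handle and flap agreed with the pictures.
- The tool also tilted about 7° during the push and stayed tilted, without any harm that I could see.

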